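# Draw a parts tray out of the bench rack with the pull hook

## Task

Take the orange-handled pull hook off its blue rest, lower its tip into the eye of the teal tray and drag that tray straight out of the rack until its front edge lies over the yellow stripe. Move the tray only with the hook and leave the red and grey trays where they are. Then lay the hook back on its rest the way it lay before and let go.

Things in the scene. Friction and masses are not known exactly. Their poses are not given: they have to be found in the camera images.
- hook: Hook (sizes in mm). Origin at lowest point of tip, x from handle to tip, z up. Orange handle 110 long, 24 square, level, centre at (-105,0,65); 9 mm rod runs on from it, then turns down 65 to the tip. Starts level, tip 32 above bench, handle in two fixed blue forks 80 apart, 10 thick, floors at 85, cheeks 15 high, 8 play each side; 70 mm of handle free between them. Lay back within 30.
- tray_teal: Blue-green tray 160x100x50 mm with brass bushes, about 0.5 kg, slides on the bench. Origin: centre of its eye, a flat-lying steel ring 30 above the bench, 44 mm clear inside, bar 8 thick. x points from eye into tray (front face at x=45), z up: the way out is -x. Yellow stripe on the bench, 30 wide, middle 80 in front of the starting front face: pull the tray 80 (60 to 100 is good).
- tray_red: Bystander: same tray and frame in red, with steel rollers; leave it. The three trays stand side by side, 122 mm between centres, in any order, in the bays of a fixed grey rack: dividers 70 high begin 15 behind the tray fronts, 8 play each side; its roof begins 60 behind the fronts, stock on it up to 123 above the bench.
- tray_grey: Bystander: same tray and frame in grey, with dark steel blocks, in the remaining bay; leave it where it is.
Mind the look-alikes: they are no part of the job. Of the things like the hook, leave any that is white; of the rest the larger one is meant.

How it is judged:
By the outcome, as a careful person would: the job done as asked, in the order asked, and still so for the second after the job is handed in, with the robot touching nothing.
It also fails if it takes over 53 s, if anything falls off the work surface, if the arm or the gripper's body presses on something with over 40 N, if the wrist force passes 120 N, or if a joint passes its speed limit or range.

## Robot

A 6-joint arm with a two-finger parallel gripper is mounted at the origin on the work surface. World frame = base frame: x ahead of the robot, y to its left, z up, the work surface at z = 0. Lengths are in m, angles in rad, forces in N, time in s.
With the tool pointing down it reaches from about 0.35 to 0.975 m from the base axis. Payload 7.1 kg.
Tool frame: the origin (TCP) lies midway between the tips of the shut fingers; the grasp point (between the pads) lies 19 mm behind it; z points along the fingers, y is the line along which they close (so a half turn about z gives the same grasp; the last joint's range is limited). The gripper opens to 88 mm and grips with 3 to 60 N. Pads are 20 mm wide; open, the fingers measure 115 mm over their backs; the gripper's body (75 mm by 178 mm) begins 61 mm behind the grasp point.
Start: joints at [1.33, 0.423, 1.63, -0, 1.089, -0.019], TCP at [0.137, 0.61, 0.223] pointing down, gripper open.
Joint ranges: [-3, 3], [-0.9, 2.11], [0.09, 2.58], [-1.31, 4.45], [0.11, 2.69], [-2.54, 2.54]. Speed limits (rad/s): [2.39, 2.39, 3.01, 3.14, 3.14, 3.14].

## Interface

Orientations are given as a rotation vector (axis times angle).
In Python, from rig import get_obs, capture, get_calibration, hand_in gives the robot as it stands.
- The arm moves only by the tool move_arm, never from a script. Its argument "series" is a list of rows, each a list of 3 entries, a list of its own where there are three numbers: the opening, from 0 (shut) to 1 (fully open), then the shift along the world's x, y, z as a fraction of full scale, then the turn, a rotation vector about the world's x, y, z as a fraction of full scale. In form: [[jaw, [dx, dy, dz], [ax, ay, az]], ...]. A call has 1 to 10 rows; each row shifts and turns the commanded pose from where the row before left it; what a row does not reach is not made up. Full scale, the value 1, is 0.02 m for a shift and 0.15 rad for a turn. A row lasts 1/8 s, in which the tool goes at most 62.5 mm and 10.7 degrees, less where a joint would pass 70% of its speed; a pose out of reach is approached as far as the arm can. A call with a number of a shift or a turn outside -1 to 1 is refused whole. A call with a gripper value outside its range is refused whole. The fingers move at their own pace and stop on an object; the grip force is fixed at half the most. Time passes only in rows, so rows that do not move let the fingers close. It gives the time, the measured TCP pose, the force, the opening and the grip force at its end, in the units of the state.
- get_obs(): the state, without advancing time (a new reading comes with each control period).
- capture(name): name is "scene" or "top"; returns the picture (420x560x3 uint8, red, green, blue); there is no depth.
- get_calibration(name): a dict with "camera_matrix" (3x3 intrinsics, pixels), "D" ([k1, k2, p1, p2, k3] as OpenCV has them; the pictures are not rectified), "rvec" (rotation vector, rad) and "tvec" (3), from world to camera coordinates, as OpenCV has them. Camera axes: x right, y down, z forward; pixel columns grow to the right and rows downward; lengths in m; the calibration is good to about 2 mm. A picture is of the moment at which its call begins. get_calibration takes no time and is no camera call.
- hand_in(): hands the job in; it is judged then, once.
The state is a dict: "clock": time; "joint_pos": joint angles; "joint_velocities": joint speeds; "effort": joint torques, N m; "position": TCP position; "tcp_rot": TCP orientation; "force": force on the tool from outside, world axes, zero at the start; "torque": the same for the moment, N m; "finger_gap": finger opening in m; "grasp_force": force on a finger pad.
Only numpy, scipy, OpenCV 4.12 (cv2) and the standard library are available. Lean on these libraries where they do the work, as an engineer would, in place of code of your own. Each camera call takes 0.05 s, during which the arm holds its last target. There are 200 camera calls.

## Working session

There is one attempt and no reset: what is moved stays moved. The work goes in short steps, Python scripts to look and compute and a tool call to move; the robot and the scene stay as the last step left them, time stands still between calls to the robot, and variables do not carry over. Pictures are saved under pics/ and viewed, at most 10 in all, crops included, and the job is handed in when it is done.

Besides the shell and the picture viewer there is one more tool, called after "Request:" by a JSON object that holds its "fn" and its "kwargs", one argument or row to a line. move_arm: Moves the arm, as the interface text tells. Its arguments: {"type":"object","properties":{"series":{"type":"array","items":{"type":"array"}}},"required":["series"]}

```bash
mkdir -p pics; python3 - <<'E'
from rig import *
import cv2
for n in("scene","top"):
    cv2.imwrite(f"pics/{n}0.png",cv2.resize(capture(n)[:,:,::-1],(800,600),interpolation=cv2.INTER_CUBIC))
    c=get_calibration(n);print(n,c)
o=get_obs();print(o)
E
```

```text
scene {'camera_matrix': array([[504.1613441 ,   0.        , 281.51927658],
       [  0.        , 504.1613441 , 205.03855032],
       [  0.        ,   0.        ,   1.        ]]), 'D': array([-0.1245148,  0.       ,  0.       ,  0.       ,  0.       ]), 'rvec': array([ 2.51925095,  0.76988565, -0.21351712]), 'tvec': array([-0.53564374, -0.147549  ,  1.32557861])}
top {'camera_matrix': array([[454.60093812,   0.        , 280.40935061],
       [  0.        , 454.60093812, 206.52094213],
       [  0.        ,   0.        ,   1.        ]]), 'D': array([-0.05772483,  0.        ,  0.        ,  0.        ,  0.        ]), 'rvec': array([ 2.12577132, -2.08961176,  0.23150633]), 'tvec': array([0.1384788 , 0.57979748, 1.0312155 ])}
{'clock': 0.1, 'joint_pos': array([ 1.32999634e+00,  4.23752774e-01,  1.63064082e+00, -1.56547468e-05,
        1.08860098e+00, -1.90174355e-02]), 'joint_velocities': array([-0.00059678, -0.00198153, -0.00105521,  0.0015893 , -0.0009812 ,
       -0.00075292]), 'effort': array([ 4.05694018e-04, -5.45612347e+01, -2.74327433e+01,  6.45856373e-02,
        1.88486598e-02, -6.82570885e-06]), 'position': array([0.13734568, 0.60918677, 0.221976  ]), 'tcp_rot': array([-3.47631658e-01, -3.12213023e+00,  2.18627281e-03]), 'force': array([0.19816796, 0.01831853, 0.02214173]), 'torque': array([-0.03772076,  0.03536602,  0.03236801]), 'grasp_force': 0.0, 'finger_gap': 0.08778817031110157}
```

View pics/scene0.png

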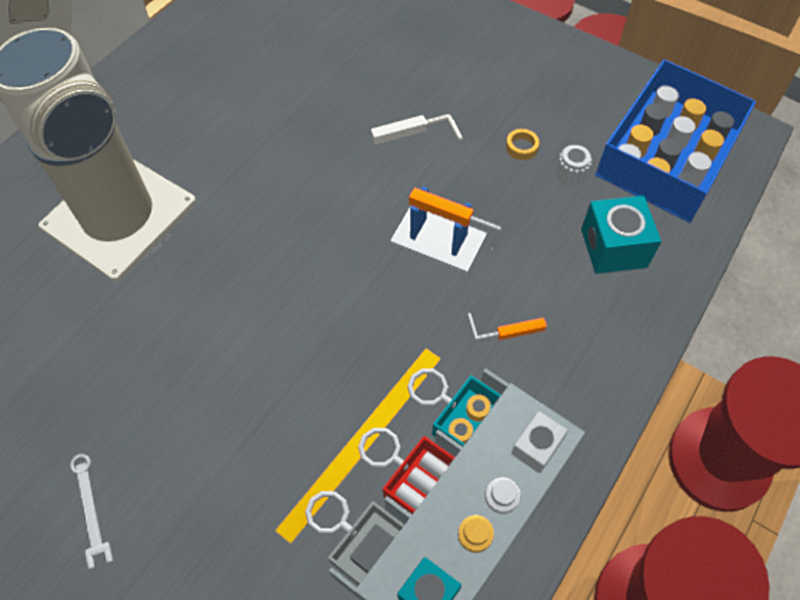

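View pics/top0.png

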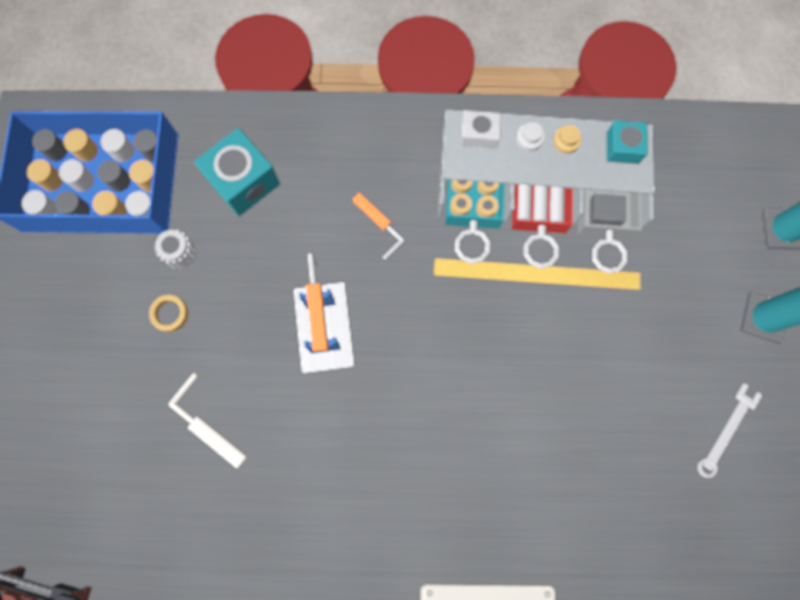

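The scene shows three hook-like things, in top-view pixels at 800 px wide:
- the orange one on the blue rest (315,310)
- a smaller orange one lying on the bench (375,215)
- a white one (215,440)

The one on the rest is meant: it is not white, and it is the larger of the two orange ones. The teal tray is the left one, with its eye at (472,243). I'll confirm this in an enlarged crop.

```bash
python3 - <<'E'
from rig import *
import cv2,numpy as np
im=capture("top")[:,:,::-1]
a=im[170:270,195:295]; b=im[110:210,300:400]  # x6
cv2.imwrite("pics/c1.png",np.hstack([cv2.resize(x,(400,400),interpolation=cv2.INTER_CUBIC) for x in(a,b)]))
im=capture("scene")[:,:,::-1]
a=im[125:195,265:365];b=im[245:315,275:375]
cv2.imwrite("pics/c2.png",np.vstack([cv2.resize(x,(430,300),interpolation=cv2.INTER_CUBIC) for x in(a,b)]))
E
```

```text
(no output)
```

View pics/c1.png

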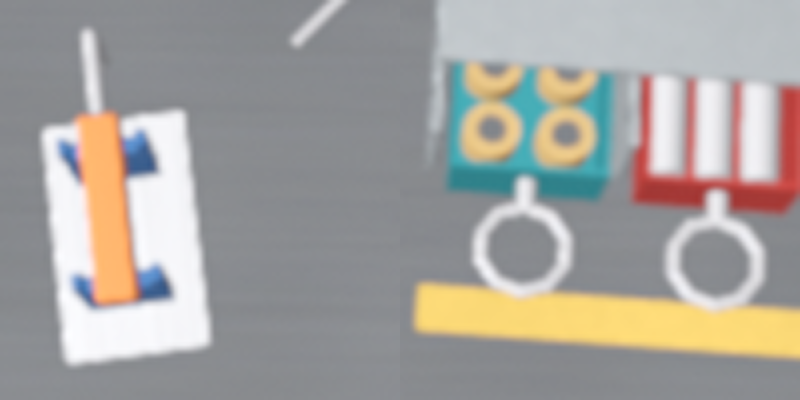

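View pics/c2.png

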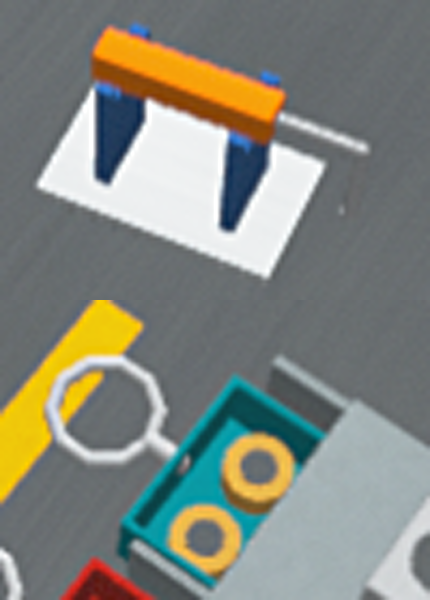

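The crops confirm it. The large orange hook lies in the blue forks, with handle top-face ends at (97,114) and (117,301) in the left crop. The teal tray with brass bushes has its eye centred at (523,247). Next I compute positions.

```bash
cat > h.py <<'E'
from rig import *
import cv2,numpy as np
from scipy.spatial.transform import Rotation as R
def ray(n,p):
    c=get_calibration(n);M=cv2.Rodrigues(c["rvec"])[0]
    u=cv2.undistortPoints(np.array([[p]],float),c["camera_matrix"],c["D"])[0,0]
    return -M.T@c["tvec"], M.T@np.array([u[0],u[1],1])
def at(n,p,z):
    o,d=ray(n,p);return (o+d*(z-o[2])/d[2]).round(4)
def crop(p,off,s): return [(p[0]+.5)/s[0]-.5+off[0],(p[1]+.5)/s[1]-.5+off[1]]
def proj(n,P):
    c=get_calibration(n);return cv2.projectPoints(np.array([P],float),c["rvec"],c["tvec"],c["camera_matrix"],c["D"])[0][0,0]
E
python3 - <<'E'
from h import *
T=lambda p:crop(p,(195,170),(4,4)); E=lambda p:crop((p[0]-400,p[1]),(300,110),(4,4))
S=lambda p:crop(p,(265,125),(4.3,300/70)); S2=lambda p:crop((p[0],p[1]-300),(275,245),(4.3,300/70))
f=at("top",T((97,114)),.109);n=at("top",T((117,301)),.109);r=at("top",T((87,32)),.097)
print("handle top",f,n,np.linalg.norm(f-n),"mid",(f+n)/2,"yaw",np.arctan2(*(f-n)[1::-1]),"rodend",r)
d=r-(f+n)/2;print("yaw rod",np.arctan2(d[1],d[0]),np.linalg.norm(d[:2]))
fs=at("scene",S((280,106)),.109);ns=at("scene",S((102,40)),.109)
print("scene",fs,ns,(fs+ns)/2,"yaw",np.arctan2(*(fs-ns)[1::-1]),"tip",at("scene",S((343,211)),.034),"rod",at("scene",S((367,150)),.099))
print("eye",at("top",E((523,247)),.03),at("scene",S2((106,408)),.03))
P=lambda p:crop(p,(0,0),(800/560,)*2)
a,b=at("top",P((434,267.5)),0),at("top",P((640,281)),0);print("stripe",a,b,"dir",np.arctan2(*(a-b)[1::-1])-np.pi/2, np.linalg.norm(a-b))
for k in ((472,243),(541,250),(609,255)):print("eyes",at("top",P(k),.03))
print("front edge teal",at("top",E((449,178)),.05),at("top",E((605,186)),.05))
print(R.from_rotvec(get_obs()["tcp_rot"]).as_matrix().round(3))
E
```

```text
handle top [0.5845 0.2911 0.109 ] [0.4761 0.2748 0.109 ] 0.1096186571711221 mid [0.5303  0.28295 0.109  ] yaw 0.14925081186375977 rodend [0.6371 0.301  0.097 ]
yaw rod 0.167425367720978 0.10831455350044147
scene [0.5853 0.2949 0.109 ] [0.4788 0.2785 0.109 ] [0.53205 0.2867  0.109  ] yaw 0.1527904417789327 tip [0.6302 0.3015 0.034 ] rod [0.6372 0.3027 0.099 ]
eye [0.6777 0.0237 0.03  ] [0.6759 0.0275 0.03  ]
stripe [0.6434 0.0895 0.    ] [ 0.6252 -0.2839  0.    ] dir -0.04870275266406798 0.3738432826733683
eyes [0.6815 0.0239 0.03  ]
eyes [ 0.6709 -0.0984  0.03  ]
eyes [ 0.6642 -0.2196  0.03  ]
front edge teal [0.7158 0.0719 0.05  ] [ 0.7124 -0.0258  0.05  ]
[[-0.975  0.22  -0.   ]
 [ 0.22   0.975 -0.001]
 [-0.    -0.001 -1.   ]]
```

Request:
{"fn": "move_arm", "kwargs": {
  "series": [
    [1, [0.985, -0.81, 0], [0, 0, 0.126]],
    [1, [0.985, -0.81, 0], [0, 0, 0.126]],
    [1, [0.985, -0.81, 0], [0, 0, 0.126]],
    [1, [0.985, -0.81, 0], [0, 0, 0.126]],
    [1, [0.985, -0.81, 0], [0, 0, 0.126]],
    [1, [0.985, -0.81, 0], [0, 0, 0.126]],
    [1, [0.985, -0.81, 0], [0, 0, 0.126]],
    [1, [0.985, -0.81, 0], [0, 0, 0.126]],
    [1, [0.985, -0.81, 0], [0, 0, 0.126]],
    [1, [0.985, -0.81, 0], [0, 0, 0.126]]
  ]
}}

```text
clock: 1.45
position: [0.335, 0.447, 0.2226]
tcp_rot: [-0.051, -3.141, 0.0]
force: [-0.7, 0.3, 0.8]
finger_gap: 0.0879
grasp_force: 0.0
```

Request:
{"fn": "move_arm", "kwargs": {
  "series": [
    [1, [0.985, -0.81, 0], [0, 0, 0.126]],
    [1, [0.985, -0.81, 0], [0, 0, 0.126]],
    [1, [0.985, -0.81, 0], [0, 0, 0.126]],
    [1, [0.985, -0.81, 0], [0, 0, 0.126]],
    [1, [0.985, -0.81, 0], [0, 0, 0.126]],
    [1, [0.985, -0.81, 0], [0, 0, 0.126]],
    [1, [0.985, -0.81, 0], [0, 0, 0.126]],
    [1, [0.985, -0.81, 0], [0, 0, 0.126]],
    [1, [0.985, -0.81, 0], [0, 0, 0.126]],
    [1, [0.985, -0.81, 0], [0, 0, 0.126]]
  ]
}}

```text
clock: 2.7
position: [0.5319, 0.2851, 0.2225]
tcp_rot: [0.246, -3.132, 0.0]
force: [-0.2, 0.3, 0.1]
finger_gap: 0.0876
grasp_force: 0.0
```

Request:
{"fn": "move_arm", "kwargs": {
  "series": [
    [1, [0, 0, -0.5], [0, 0, 0]],
    [1, [0, 0, -0.5], [0, 0, 0]],
    [1, [0, 0, 0], [0, 0, 0]]
  ]
}}

```text
clock: 3.08
position: [0.53, 0.2858, 0.2012]
tcp_rot: [0.246, -3.129, 0.002]
force: [0.1, 0.0, 0.9]
finger_gap: 0.0882
grasp_force: 0.0
```

```bash
python3 - <<'E'
from h import *
a=capture("top")[150:290,170:310,::-1];b=capture("scene")[90:230,245:385,::-1]
cv2.imwrite("pics/g1.png",np.hstack([cv2.resize(x,(400,400),interpolation=cv2.INTER_CUBIC) for x in(a,b)]))
o=get_obs();print(o["position"],R.from_rotvec(o["tcp_rot"]).as_matrix().round(3))
E
```

```text
[0.53080554 0.2861761  0.20239249] [[-0.988 -0.156 -0.001]
 [-0.156  0.988 -0.   ]
 [ 0.001 -0.    -1.   ]]
```

View pics/g1.png

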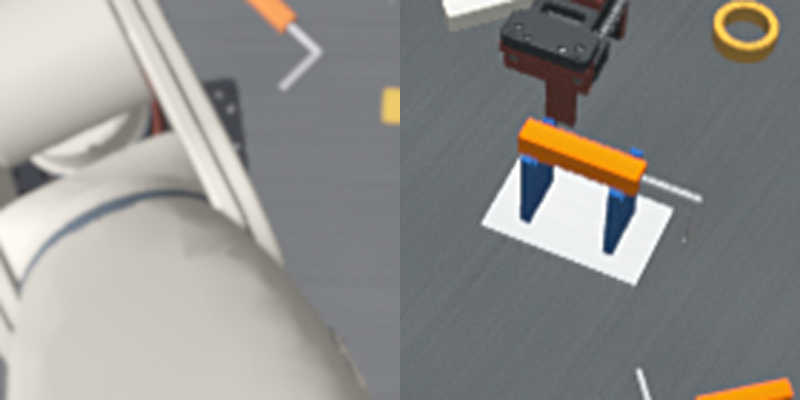

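```bash
python3 - <<'E'
from h import *
o=get_obs();M=R.from_rotvec(o["tcp_rot"]).as_matrix();p=o["position"]
for y in(-.05,0,.05):
  for z in (0,-.08):
    q=proj("scene",p+M@[0,y,z]);print(y,z,q,(q-[245,90])*400/140+[400,0])
cv2.imwrite("pics/g2.png",cv2.resize(capture("scene")[:230,170:430,::-1],(780,690))[:600])
E
```

```text
-0.05 0 [300.85129103 132.07978692] [559.57511722 120.22796263]
-0.05 -0.08 [301.9331287  107.74752824] [562.66608201  50.70722355]
0 0 [309.95003462 116.01831721] [585.57152747  74.33804917]
0 -0.08 [311.57456362  91.27137146] [590.21303891   3.63248987]
0.05 0 [318.65064536 100.67234644] [610.43041532  30.49241839]
0.05 -0.08 [320.75965971  75.59731076] [616.45617061 -41.15054069]
```

View pics/g2.png

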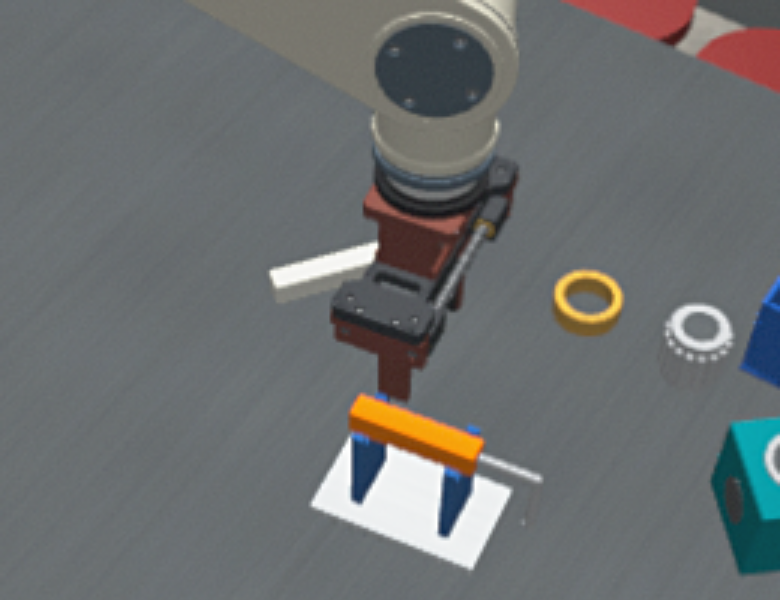

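The gripper sits over the handle as computed: the near finger tip is at crop 1 (560,120), which matches its projection. Going down.

Request:
{"fn": "move_arm", "kwargs": {
  "series": [
    [1, [0, 0, -0.8], [0, 0, 0]],
    [1, [0, 0, -0.8], [0, 0, 0]],
    [1, [0, 0, -0.8], [0, 0, 0]],
    [1, [0, 0, -0.8], [0, 0, 0]],
    [1, [0, 0, -0.8], [0, 0, 0]],
    [1, [0, 0, -0.8], [0, 0, 0]],
    [1, [0, 0, -0.7], [0, 0, 0]],
    [1, [0, 0, -0.6], [0, 0, 0]],
    [1, [0, 0, 0], [0, 0, 0]]
  ]
}}

```text
clock: 4.35
position: [0.5309, 0.2854, 0.0796]
tcp_rot: [0.245, -3.13, 0.001]
force: [-0.3, 0.3, 0.4]
finger_gap: 0.0881
grasp_force: 0.0
```

Request:
{"fn": "move_arm", "kwargs": {
  "series": [
    [0, [0, 0, 0], [0, 0, 0]],
    [0, [0, 0, 0], [0, 0, 0]],
    [0, [0, 0, 0], [0, 0, 0]],
    [0, [0, 0, 0], [0, 0, 0]],
    [0, [0, 0, 0], [0, 0, 0]],
    [0, [0, 0, 0], [0, 0, 0]]
  ]
}}

```text
clock: 5.1
position: [0.5315, 0.2857, 0.0807]
tcp_rot: [-0.245, 3.132, -0.0]
force: [-0.5, 1.2, 0.3]
finger_gap: 0.0316
grasp_force: 0.0
```

Request:
{"fn": "move_arm", "kwargs": {
  "series": [
    [0, [0, 0, 0], [0, 0, 0]],
    [0, [0, 0, 0], [0, 0, 0]],
    [0, [0, 0, 0], [0, 0, 0]]
  ]
}}

```text
clock: 5.48
position: [0.5314, 0.2857, 0.0807]
tcp_rot: [0.245, -3.132, 0.0]
force: [0.9, -0.3, 0.3]
finger_gap: 0.0237
grasp_force: 30.0
```

Request:
{"fn": "move_arm", "kwargs": {
  "series": [
    [0, [0, 0, 0.4], [0, 0, 0]],
    [0, [0, 0, 0.6], [0, 0, 0]],
    [0, [0, 0, 0.8], [0, 0, 0]],
    [0, [0, 0, 0.8], [0, 0, 0]],
    [0, [0, 0, 0.8], [0, 0, 0]],
    [0, [0, 0, 0.6], [0, 0, 0]],
    [0, [0, 0, 0], [0, 0, 0]]
  ]
}}

```text
clock: 6.35
position: [0.5321, 0.286, 0.162]
tcp_rot: [-0.245, 3.13, 0.001]
force: [0.7, 0.6, -2.0]
finger_gap: 0.0241
grasp_force: 30.0
```

```bash
python3 - <<'E'
from h import *
cv2.imwrite("pics/g3.png",cv2.resize(capture("scene")[60:200,240:400,::-1],(640,560),interpolation=cv2.INTER_CUBIC))
o=get_obs();print(o)
E
```

```text
{'clock': 6.4, 'joint_pos': array([ 4.73522567e-01,  4.66569370e-01,  1.72351748e+00, -2.84384094e-05,
        9.50742852e-01, -1.25351448e+00]), 'joint_velocities': array([ 7.83553696e-05,  1.73067064e-02,  1.27650081e-02, -1.10922312e-03,
       -3.62182600e-03, -8.90227583e-04]), 'effort': array([ 3.27121605e-03, -5.61476290e+01, -2.55880022e+01,  2.10379570e-03,
        7.13136583e-02,  2.84363432e-04]), 'position': array([0.53157998, 0.28574765, 0.16109872]), 'tcp_rot': array([-2.45143013e-01,  3.13129840e+00,  4.27960305e-04]), 'force': array([-0.24489405,  0.16914199, -2.07918098]), 'torque': array([0.01995893, 0.03717735, 0.00869364]), 'grasp_force': 29.983752071857452, 'finger_gap': 0.023709422863453834}
```

View pics/g3.png

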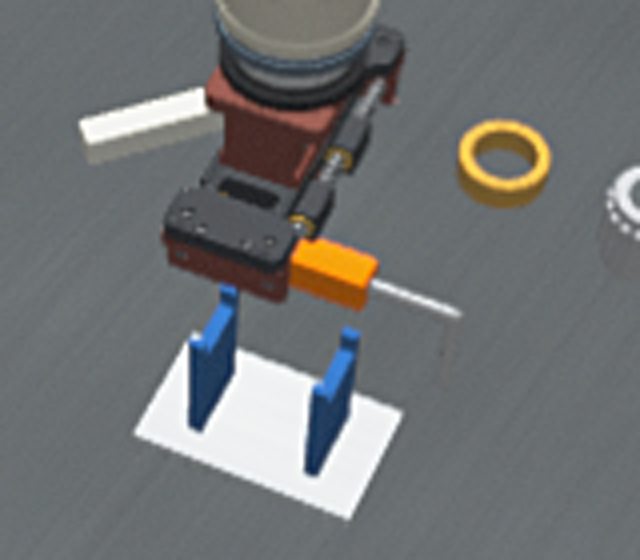

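The hook is level in the gripper, clear of the rest, with its rod corner at (460,315) and tip near (443,376).

Request:
{"fn": "move_arm", "kwargs": {
  "series": [
    [0, [0.148, -0.907, 0], [0, 0, -0.1]],
    [0, [0.148, -0.907, 0], [0, 0, -0.1]],
    [0, [0.148, -0.907, 0], [0, 0, -0.1]],
    [0, [0.148, -0.907, 0], [0, 0, -0.1]],
    [0, [0.148, -0.907, 0], [0, 0, -0.1]],
    [0, [0.148, -0.907, 0], [0, 0, -0.1]],
    [0, [0.148, -0.907, 0], [0, 0, -0.1]]
  ]
}}

```text
clock: 7.28
position: [0.5524, 0.1574, 0.1607]
tcp_rot: [-0.079, 3.14, -0.0]
force: [0.6, 0.1, -1.8]
finger_gap: 0.0241
grasp_force: 30.0
```

Request:
{"fn": "move_arm", "kwargs": {
  "series": [
    [0, [0.148, -0.907, 0], [0, 0, -0.1]],
    [0, [0.148, -0.907, 0], [0, 0, -0.1]],
    [0, [0.148, -0.907, 0], [0, 0, -0.1]],
    [0, [0.148, -0.907, 0], [0, 0, -0.1]],
    [0, [0.148, -0.907, 0], [0, 0, -0.1]],
    [0, [0.148, -0.907, 0], [0, 0, -0.1]],
    [0, [0.148, -0.907, 0], [0, 0, -0.1]],
    [0, [0, 0, -0.8], [0, 0, 0]],
    [0, [0, 0, -0.8], [0, 0, 0]],
    [0, [0, 0, 0], [0, 0, 0]]
  ]
}}

```text
clock: 8.52
position: [0.5713, 0.0322, 0.1264]
tcp_rot: [-0.083, -3.136, 0.0]
force: [0.7, -0.4, -1.1]
finger_gap: 0.0237
grasp_force: 30.0
```

```bash
python3 - <<'E'
from h import *
b=capture("scene")[225:325,255:355,::-1];a=capture("top")[110:210,300:400,::-1]
cv2.imwrite("pics/e1.png",np.hstack([cv2.resize(x,(400,400),interpolation=cv2.INTER_CUBIC) for x in(a,b)]))
o=get_obs();M=R.from_rotvec(o["tcp_rot"]).as_matrix();p=o["position"];print(p,M.round(3),o["force"])
h=np.array([-M[0,0],-M[1,0],0]);t=p+h*.104;t[2]=p[2]-.0805+.032
for P in(t,t+[0,0,.065],[.677,.0255,.03]):
  for n,of,k in(("top",(300,110),0),("scene",(255,225),400)):
    print(np.round(P,3),n,((proj(n,P)-of+.5)*4+[k,0]).round(1))
E
```

```text
[0.57253945 0.03226839 0.1280569 ] [[-0.999  0.053 -0.001]
 [ 0.053  0.999  0.   ]
 [ 0.001 -0.    -1.   ]] [-0.30873622  0.06194184 -1.63410136]
[0.676 0.027 0.08 ] top [127.5 225.7]
[0.676 0.027 0.08 ] scene [581.5 146.8]
[0.676 0.027 0.145] top [140.3 191.3]
[0.676 0.027 0.145] scene [584.9  95.2]
[0.677 0.026 0.03 ] top [120.6 248.6]
[0.677 0.026 0.03 ] scene [578.8 185. ]
```

View pics/e1.png

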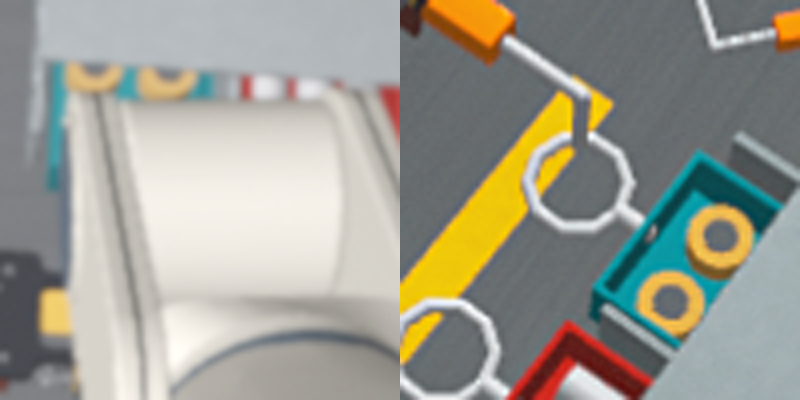

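The tip is at (580,146), directly above the eye centre at (578,182), and this matches the prediction. Lowering it.

Request:
{"fn": "move_arm", "kwargs": {
  "series": [
    [0, [0, 0, -0.6], [0, 0, 0]],
    [0, [0, 0, -0.6], [0, 0, 0]],
    [0, [0, 0, -0.6], [0, 0, 0]],
    [0, [0, 0, -0.5], [0, 0, 0]],
    [0, [0, 0, 0], [0, 0, 0]]
  ]
}}

```text
clock: 9.25
position: [0.5722, 0.0317, 0.0816]
tcp_rot: [-0.084, -3.139, 0.0]
force: [-0.2, 0.9, -1.5]
finger_gap: 0.0241
grasp_force: 30.0
```

Request:
{"fn": "move_arm", "kwargs": {
  "series": [
    [0, [0, 0, -0.5], [0, 0, 0]],
    [0, [0, 0, -0.5], [0, 0, 0]],
    [0, [0, 0, 0], [0, 0, 0]]
  ]
}}

```text
clock: 9.62
position: [0.5722, 0.0317, 0.0617]
tcp_rot: [-0.084, -3.139, 0.0]
force: [0.3, 0.4, -2.0]
finger_gap: 0.0238
grasp_force: 30.0
```

Request:
{"fn": "move_arm", "kwargs": {
  "series": [
    [0, [-0.3, 0.016, 0], [0, 0, 0]],
    [0, [-0.3, 0.016, 0], [0, 0, 0]],
    [0, [-0.3, 0.016, 0], [0, 0, 0]],
    [0, [-0.3, 0.016, 0], [0, 0, 0]],
    [0, [-0.3, 0.016, 0], [0, 0, 0]],
    [0, [-0.3, 0.016, 0], [0, 0, 0]],
    [0, [-0.3, 0.016, 0], [0, 0, 0]],
    [0, [-0.3, 0.016, 0], [0, 0, 0]]
  ]
}}

```text
clock: 10.62
position: [0.525, 0.0343, 0.0629]
tcp_rot: [0.084, 3.139, 0.0]
force: [3.4, -0.2, -2.1]
finger_gap: 0.0238
grasp_force: 30.0
```

```bash
python3 - <<'E'
from h import *
b=capture("scene")[225:325,235:365,::-1]
cv2.imwrite("pics/p1.png",cv2.resize(b,(780,600),interpolation=cv2.INTER_CUBIC))
o=get_obs();print(o["position"],o["force"],o["torque"],o["tcp_rot"])
E
```

```text
[0.5239096  0.03433217 0.06270829] [ 2.48452037  0.34950499 -1.32651312] [-0.04696536 -0.5937937  -0.00440129] [-8.44621529e-02 -3.14006275e+00  2.85772411e-06]
```

View pics/p1.png

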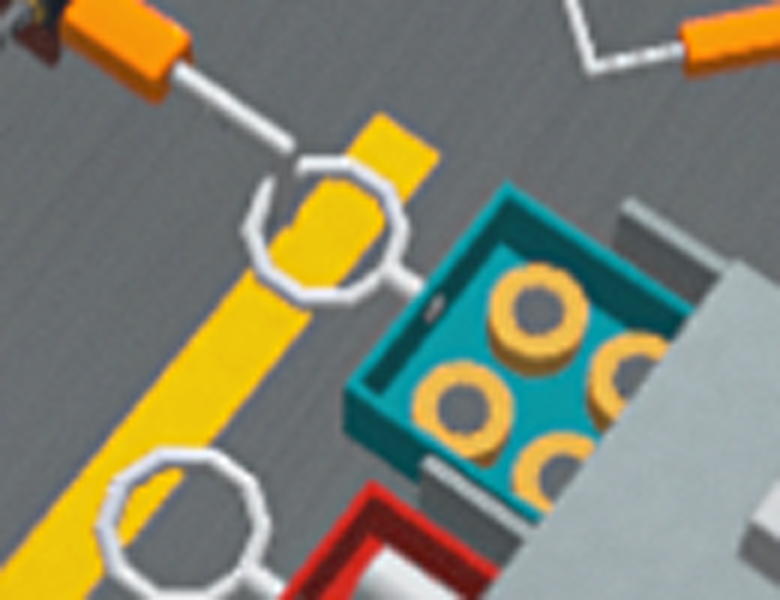

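The tray is following straight with the hook in its eye. The front edge is still about 50 mm short of the stripe's middle, so I continue.

Request:
{"fn": "move_arm", "kwargs": {
  "series": [
    [0, [-0.3, 0.016, 0], [0, 0, 0]],
    [0, [-0.3, 0.016, 0], [0, 0, 0]],
    [0, [-0.3, 0.016, 0], [0, 0, 0]],
    [0, [-0.3, 0.016, 0], [0, 0, 0]],
    [0, [-0.3, 0.016, 0], [0, 0, 0]],
    [0, [-0.3, 0.016, 0], [0, 0, 0]],
    [0, [-0.3, 0.016, 0], [0, 0, 0]],
    [0, [-0.2, 0.011, 0], [0, 0, 0]],
    [0, [0, 0, 0], [0, 0, 0]]
  ]
}}

```text
clock: 11.8
position: [0.4782, 0.0368, 0.0626]
tcp_rot: [-0.084, -3.139, 0.0]
force: [1.3, -0.6, -1.9]
finger_gap: 0.0243
grasp_force: 30.0
```

```bash
python3 - <<'E'
from h import *
b=capture("scene")[225:325,235:365,::-1]
cv2.imwrite("pics/p2.png",cv2.resize(b,(780,600),interpolation=cv2.INTER_CUBIC))
o=get_obs();print(o["position"],o["force"],o["torque"],o["tcp_rot"])
E
```

```text
[0.47816096 0.03674464 0.06258078] [ 0.61402818 -0.61253762 -1.60900386] [-0.03240516 -0.18790664 -0.01876667] [-8.43894902e-02 -3.13904497e+00  1.47077312e-04]
```

View pics/p2.png

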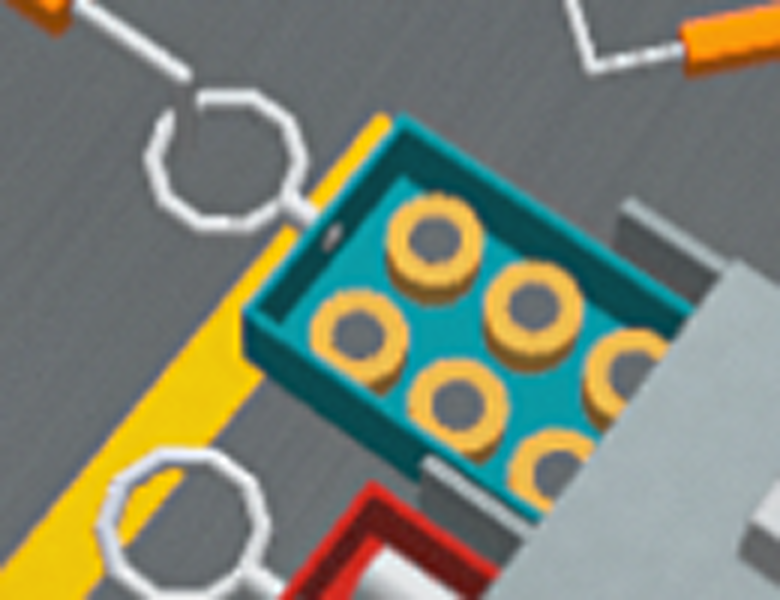

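The front edge now lies over the stripe (bottom front corner near (247,352)), and the red tray has not moved. I'll check this numerically.

```bash
python3 - <<'E'
from h import *
S=lambda p:crop(p,(235,225),(6,6))
u=np.array([np.cos(.055),-np.sin(.055)])
for n,p,z in(("frontcorner bottom",(247,352),0),("top L",(402,116),.05),("top R",(246,308),.05),("stripe far end front",(380,112),0),("stripe edge inner near corner",(262,378),0),("stripe end mid z0",(440,155),0),("eye",(226,160),.03)):
    w=at("scene",S(p),z);print(n,w,"along",(w[:2]@u).round(4))
w=at("scene",S((439,155)),0)
E
```

```text
frontcorner bottom [ 0.6435 -0.0187  0.    ] along 0.6436
top L [0.6502 0.0755 0.05  ] along 0.6451
top R [ 0.6452 -0.0204  0.05  ] along 0.6453
stripe far end front [0.6303 0.0931 0.    ] along 0.6242
stripe edge inner near corner [ 0.6541 -0.0241  0.    ] along 0.6544
stripe end mid z0 [0.6598 0.0906 0.    ] along 0.6538
eye [0.6003 0.0313 0.03  ] along 0.5977
```

Request:
{"fn": "move_arm", "kwargs": {
  "series": [
    [0, [-0.25, 0.014, 0], [0, 0, 0]],
    [0, [0, 0, 0], [0, 0, 0]],
    [0, [0.4, -0.02, 0], [0, 0, 0]],
    [0, [0.4, -0.02, 0], [0, 0, 0]],
    [0, [0, 0, 0], [0, 0, 0]],
    [0, [0, 0, 0.5], [0, 0, 0]],
    [0, [0, 0, 0.5], [0, 0, 0]],
    [0, [0, 0, 1], [0, 0, 0]],
    [0, [0, 0, 1], [0, 0, 0]],
    [0, [0, 0, 0], [0, 0, 0]]
  ]
}}

```text
clock: 13.1
position: [0.491, 0.0363, 0.1245]
tcp_rot: [0.084, 3.137, 0.0]
force: [0.2, -0.4, -1.6]
finger_gap: 0.024
grasp_force: 30.0
```

Request:
{"fn": "move_arm", "kwargs": {
  "series": [
    [0, [0, 0, 1], [0, 0, 0]],
    [0, [0, 0, 0.95], [0, 0, 0]],
    [0, [0, 0, 0], [0, 0, 0]]
  ]
}}

```text
clock: 13.48
position: [0.4904, 0.0363, 0.1623]
tcp_rot: [0.084, 3.138, 0.0]
force: [-0.1, 0.1, -1.6]
finger_gap: 0.024
grasp_force: 30.0
```

```bash
python3 - <<'E'
from h import *
o=get_obs();M=R.from_rotvec(o["tcp_rot"]).as_matrix();p=o["position"];h=-M[:,0]
print(p,M.round(3),o["force"])
im=capture("scene");hsv=cv2.cvtColor(im,cv2.COLOR_RGB2HSV)
# orange near handle; expected front-top corners of handle (hook x +55 from centre)
for y in(-.012,.012):
    P=p+h*.054;P[2]+=.0285;P[:2]+=y*np.array([-h[1],h[0]]);print("exp corner",proj("scene",P).round(1))
q=p+h*.108;q[2]=p[2]+.016;print("rod end exp",proj("scene",q).round(1)); t=p+h*.104;t[2]=p[2]-.0485;print("tip exp",proj("scene",t).round(1))
m=cv2.inRange(hsv,(5,170,120),(18,255,255));n,l,s,c=cv2.connectedComponentsWithStats(m)
for i in range(1,n):
    if s[i,4]>40:print("orange",s[i],c[i].round(1))
x0,y0=proj("scene",q).astype(int);g=cv2.cvtColor(im,cv2.COLOR_RGB2GRAY)
print(g[y0-8:y0+20,x0-14:x0+12])
E
```

```text
[0.49043629 0.03625623 0.16225703] [[-0.999  0.054  0.002]
 [ 0.054  0.999  0.   ]
 [-0.002  0.    -1.   ]] [-0.10414751  0.08861606 -1.63028385]
exp corner [244.6 207.1]
exp corner [252.1 198.9]
rod end exp [269.6 220.1]
tip exp [268.9 233.5]
orange [228 187  24  25 242] [238.4 199.8]
orange [348 223  34  15 182] [365.7 230.8]
[[111 131 161 197 230 237 216 169 115 103 107 109 110 109 108 109 109 110
  109 108 108 110 110 110 108 108]
 [106 108 120 148 182 224 234 230 191 131 108 103 107 109 107 108 111 112
  111 109 107 110 108 106 108 109]
 [107 106 105 112 133 163 198 231 237 210 167 117 103 105 106 110 111 111
  108 109 109 108 107 108 109 110]
 [109 109 109 106 107 122 149 183 224 234 232 191 132 107 104 108 110 107
  109 109 109 110 108 107 108 106]
 [110 113 110 108 106 105 118 136 164 202 231 238 208 168 122 104 106 109
  109 110 108 107 107 108 107 109]
 [111 109 111 109 107 107 108 110 122 148 185 225 234 236 208 124 106 109
  109 110 109 108 109 109 107 105]
 [111 110 109 109 109 108 110 105 106 113 137 166 201 236 236 139 108 108
  108 107 107 107 108 107 108 108]
 [110 1
[... 1582 characters left out ...]
03 104 108
  110 109 106 105 108 109 108 109]
 [110 107 110 110 106 107 109 107 106 108 109 107 105 105 108 106 106 106
  108 105 105 106 108 110 108 109]
 [105 108 108 108 108 108 105 106 106 108 107 106 104 108 109 106 109 109
  106 106 108 106 109 111 110 110]
 [109 108 107 110 108 106 105 107 105 108 109 107 109 104 106 104 106 104
  105 104 106 106 108 110 110 108]
 [108 108 110 106 104 105 106 107 106 105 103 104 105 106 106 106 105 104
  104 105 106 105 108 110 108 109]
 [110 108 108 107 105 103 105 107 104 100 103 116 148 148 146 148 144 145
  146 144 132 111 103 104 107 107]
 [108 106 109 105 104 107 106 105 102 106 143 189 212 210 212 212 210 212
  217 214 207 169 128 105 104 105]]
```

The hook hasn't slipped: its rod end is within 1 px of where it was expected. The summed commands since the grasp are (-2.078, -12.473, +4.05) with a turn of -1.4, so I reverse exactly that.

Request:
{"fn": "move_arm", "kwargs": {
  "series": [
    [0, [0.148, 0.891, 0], [0, 0, 0.1]],
    [0, [0.148, 0.891, 0], [0, 0, 0.1]],
    [0, [0.148, 0.891, 0], [0, 0, 0.1]],
    [0, [0.148, 0.891, 0], [0, 0, 0.1]],
    [0, [0.148, 0.891, 0], [0, 0, 0.1]],
    [0, [0.148, 0.891, 0], [0, 0, 0.1]],
    [0, [0.148, 0.891, 0], [0, 0, 0.1]]
  ]
}}

```text
clock: 14.4
position: [0.5108, 0.1622, 0.1617]
tcp_rot: [-0.082, 3.14, 0.0]
force: [0.5, 0.8, -1.7]
finger_gap: 0.0239
grasp_force: 30.0
```

Request:
{"fn": "move_arm", "kwargs": {
  "series": [
    [0, [0.148, 0.891, 0], [0, 0, 0.1]],
    [0, [0.148, 0.891, 0], [0, 0, 0.1]],
    [0, [0.148, 0.891, 0], [0, 0, 0.1]],
    [0, [0.148, 0.891, 0], [0, 0, 0.1]],
    [0, [0.148, 0.891, 0], [0, 0, 0.1]],
    [0, [0.148, 0.891, 0], [0, 0, 0.1]],
    [0, [0.148, 0.891, 0], [0, 0, 0.1]],
    [0, [0, 0, 0], [0, 0, 0]],
    [0, [0, 0, 0], [0, 0, 0]]
  ]
}}

```text
clock: 15.52
position: [0.531, 0.2854, 0.1615]
tcp_rot: [0.245, -3.131, 0.001]
force: [0.3, -0.4, -1.9]
finger_gap: 0.024
grasp_force: 30.0
```

Request:
{"fn": "move_arm", "kwargs": {
  "series": [
    [0, [0, 0, -0.7], [0, 0, 0]],
    [0, [0, 0, -0.7], [0, 0, 0]],
    [0, [0, 0, -0.7], [0, 0, 0]],
    [0, [0, 0, -0.7], [0, 0, 0]],
    [0, [0, 0, -0.5], [0, 0, 0]],
    [0, [0, 0, -0.4], [0, 0, 0]],
    [0, [0, 0, -0.2], [0, 0, 0]],
    [0, [0, 0, 0], [0, 0, 0]]
  ]
}}

```text
clock: 16.52
position: [0.5313, 0.2857, 0.0836]
tcp_rot: [0.245, -3.132, 0.0]
force: [-0.1, -1.1, -1.8]
finger_gap: 0.0236
grasp_force: 30.0
```

Another 3 mm down to the floor of the forks.

Request:
{"fn": "move_arm", "kwargs": {
  "series": [
    [0, [0, 0, -0.08], [0, 0, 0]],
    [0, [0, 0, -0.07], [0, 0, 0]],
    [0, [0, 0, 0], [0, 0, 0]]
  ]
}}

```text
clock: 16.9
position: [0.5314, 0.2857, 0.0808]
tcp_rot: [-0.245, 3.132, 0.0]
force: [-0.2, -0.1, -1.8]
finger_gap: 0.0236
grasp_force: 30.0
```

Request:
{"fn": "move_arm", "kwargs": {
  "series": [
    [0.3, [0, 0, 0], [0, 0, 0]],
    [0.5, [0, 0, 0], [0, 0, 0]],
    [1, [0, 0, 0], [0, 0, 0]],
    [1, [0, 0, 0], [0, 0, 0]],
    [1, [0, 0, 0], [0, 0, 0]],
    [1, [0, 0, 0], [0, 0, 0]],
    [1, [0, 0, 0], [0, 0, 0]],
    [1, [0, 0, 0], [0, 0, 0]],
    [1, [0, 0, 0], [0, 0, 0]]
  ]
}}

```text
clock: 18.02
position: [0.5314, 0.2857, 0.0807]
tcp_rot: [-0.245, 3.132, -0.0]
force: [-0.3, 0.4, 0.3]
finger_gap: 0.0878
grasp_force: 0.0
```

Request:
{"fn": "move_arm", "kwargs": {
  "series": [
    [1, [0, 0, 0.5], [0, 0, 0]],
    [1, [0, 0, 1], [0, 0, 0]],
    [1, [0, 0, 1], [0, 0, 0]],
    [1, [0, 0, 1], [0, 0, 0]],
    [1, [0, 0, 1], [0, 0, 0]],
    [1, [0, 0, 1], [0, 0, 0]],
    [1, [0, 0, 1], [0, 0, 0]],
    [1, [0, 0, 0], [0, 0, 0]]
  ]
}}

```text
clock: 19.02
position: [0.5326, 0.2863, 0.2137]
tcp_rot: [-0.245, 3.127, 0.003]
force: [0.7, 0.4, -1.1]
finger_gap: 0.0882
grasp_force: 0.0
```

```bash
python3 - <<'E'
from h import *
im=capture("scene")
old=cv2.resize(cv2.imread("pics/scene0.png")[:,:,::-1],(560,420),interpolation=cv2.INTER_AREA)
for n,f in(("before",old),("now",im)):
    m=cv2.inRange(cv2.cvtColor(np.ascontiguousarray(f),cv2.COLOR_RGB2HSV),(5,170,120),(18,255,255));k,l,s,c=cv2.connectedComponentsWithStats(m)
    for i in range(1,k):
        if s[i,4]>100:print(n,s[i],c[i].round(1))
d=cv2.absdiff(old,im).max(2)
for nm,(a,b,e,g) in dict(hookrod=(145,185,325,360),red=(305,360,265,300),grey=(340,420,190,260)).items(): print(nm,(d[a:b,e:g]>50).sum())
E
```

```text
before [287 132  44  26 288] [308.  146.3]
before [348 223  34  15 213] [365.4 230.1]
now [287 132  44  26 262] [307.5 146.9]
now [348 223  34  15 178] [366.  230.8]
hookrod 0
red 0
grey 0
```

The hook is back at its original pixels, the red and grey trays are unchanged, and the arm is clear.

```bash
python3 -c "
from rig import hand_in
print(hand_in())"
```

```text
the job is handed in; nothing more can be done
None
```

The job is handed in: the teal tray was pulled about 80 mm so its front edge lies over the yellow stripe, the hook is back on its rest and released, and the red and grey trays did not move.

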